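# Bed cooling pucks level in a shaker's ice pan and start the tubes

### The arm

A 7-joint arm with a two-finger parallel gripper is mounted at the origin on the work surface. World frame = base frame: x ahead of the robot, y to its left, z up, the work surface at z = 0. Lengths are in m, angles in rad, forces in N, time in s.
With the tool pointing down it reaches from about 0.425 to 0.95 m from the base axis. Payload 4.7 kg.
Tool frame: the origin (TCP) lies at the centre of the arm's flange, where the gripper is bolted on; the fingertips stand 182 mm ahead of it and the grasp point (between the pads) lies pinch_z ahead of it (pinch_z is the distance from the TCP to the grasp point, in m); z points along the fingers, y is the line along which they close (so a half turn about z gives the same grasp; the last joint's range is limited). The gripper opens to 87 mm and grips with 3 to 60 N. Pads are 19 mm wide; open, the fingers measure 117 mm over their backs; the gripper's body (75 mm by 190 mm) begins 51 mm behind the grasp point.
Start: joints at [-1.338, 0.469, -0.049, 1.532, 0.024, 1.141, -0.082], TCP at [0.175, 0.652, 0.405] pointing down, gripper open.
Joint ranges: [-2.59, 2.59], [-0.33, 1.99], [-1.39, 1.29], [0.1, 2.45], [-1.04, 4.18], [0.21, 1.99], [-2.66, 2.66]. Speed limits (rad/s): [2.57, 2.57, 3.14, 3.14, 3.14, 3.14, 3.14].

### API

Orientations are given as a 3x3 rotation matrix whose columns are the frame's x, y, z axes.
In Python, from rig import move_pose, move_l, set_joints, release, gripper_close, sleep, ik, read_state, read_camera, PlanningError, sign_off, pinch_z gives the robot as it stands. The module is installed in compiled form; this text tells all that it offers. Calls block until the motion is done:
- move_pose(position, orientation): joint-space move of the TCP to a pose.
- move_l(position, speed=0.15, rot=None, max_force=None): straight line of the TCP; rot=None keeps the orientation; speed is the mean speed in m/s. With max_force (N) it stops when the force on the tool has changed by that much, and returns True; else False.
- set_joints(angles): joint-space move.
- release() and gripper_close(force=None): open the fingers fully, or close them until they stop; force is the grip in N (None keeps the last).
- sleep(seconds).
- ik(position, orientation): joint angles nearest the present ones, or None.
- read_state(): the state.
- read_camera(name): name is "side" or "top" or "wrist"; returns a dict with "pixels" (400x640x3 uint8, red, green, blue), "vertical_fov" (degrees; the focal length in pixels is half the picture's height over the tangent of half this angle, whatever the lens; pixels are square), "cx", "cy" (the principal point, pixels), "world_from_camera" (4x4, takes a point from camera to world coordinates). Camera axes: x right, y down, z forward; pixel columns grow to the right and rows downward; lengths in m; the calibration is good to about 2 mm. A picture is of the moment at which its call begins. There is no depth.
A pose or a line that the arm cannot do raises PlanningError and nothing moves.
- sign_off(): hands the job in; it is judged then, once.
The state is a dict: "clock": time; "joint_pos": joint angles; "joint_velocities": joint speeds; "joint_torque": joint torques, N m; "tcp_pos": TCP position; "ee_rot": TCP orientation; "force": force on the tool from outside, world axes, zero at the start; "wrist_torque": the same for the moment, N m; "grip_width": finger opening in m; "grasp_force": force on a finger pad.
Only numpy, scipy, OpenCV 4.12 (cv2) and the standard library are available. Lean on these libraries where they do the work, as an engineer would, in place of code of your own. Each camera call takes 0.05 s, during which the arm holds its last target. There are 200 camera calls.

### The job

Put every loose cooling puck from the blue pad into the ice pan on the shaker, then with the tamper held in the gripper press the bed of pucks down until all of them lie level in a single layer, and stand the tamper back upright in its drip tray. Set the tube rack down flat on the level bed, in the middle of the pan and long way along it. Turn the speed knob so that its pointer stands at the long index line, and only when the rack is in place and the speed is set slide the power switch across to ON (the end with the dot); leave the bottle and the two jars standing where they are.

Things in the scene. Friction and masses are not known exactly. Their poses are not given: they have to be found in the camera images.
- puck1_mid (a point): Cooling puck, one of two to four lying on the blue pad on the left of the bench: hard pale plastic ball of 50 mm diameter with a flat round face 20 mm across at both ends, so 46 mm high, with a darker seam round its waist, 50 g. This point is its very middle (23 mm above its support on a flat face, 25 mm on its side); z is its axis. It may be absent.
- puck2_mid (a point): Cooling puck, one of two to four lying on the blue pad on the left of the bench: hard pale plastic ball of 50 mm diameter with a flat round face 20 mm across at both ends, so 46 mm high, with a darker seam round its waist, 50 g. This point is its very middle (23 mm above its support on a flat face, 25 mm on its side); z is its axis. It may be absent.
- puck3_mid (a point): Cooling puck, one of two to four lying on the blue pad on the left of the bench: hard pale plastic ball of 50 mm diameter with a flat round face 20 mm across at both ends, so 46 mm high, with a darker seam round its waist, 50 g. This point is its very middle (23 mm above its support on a flat face, 25 mm on its side); z is its axis. It may be absent.
- puck4_mid (a point): Cooling puck, one of two to four lying on the blue pad on the left of the bench: hard pale plastic ball of 50 mm diameter with a flat round face 20 mm across at both ends, so 46 mm high, with a darker seam round its waist, 50 g. This point is its very middle (23 mm above its support on a flat face, 25 mm on its side); z is its axis. It may be absent.
- puck5_mid (a point): Cooling puck of the same kind, one of four that already lie in the ice pan, loosely in a line along its middle. This point is its very middle; z is its axis.
- puck6_mid (a point): Cooling puck of the same kind, one of four that already lie in the ice pan, loosely in a line along its middle. This point is its very middle; z is its axis.
- puck7_mid (a point): Cooling puck of the same kind, one of four that already lie in the ice pan, loosely in a line along its middle. This point is its very middle; z is its axis.
- puck8_mid (a point): Cooling puck of the same kind, one of four that already lie in the ice pan, loosely in a line along its middle. This point is its very middle; z is its axis.
- pan_floor (a point): Ice pan: open grey pan fixed on the shaker's platform. Point: centre of its inner floor, 94 mm above the bench; x to the shaker's rear, y along the pan (left seen from its front), z up. Inside 110 mm (x) by 220 mm (y); walls 8 mm thick, 48 mm high inside: room for eight pucks (2 by 4) in one layer. Pucks dropped in loosely may sit wedged on others until pressed and worked down with 5 to 20 N.
- shaker: White orbital shaker, fixed, 300 mm square. Origin: centre of its underside, on the bench; axes as the pan's. The pan's centre lies at x = +60 mm. The console is the flat front strip, x -150 to -50 mm, its top 86 mm above the bench: speed knob on its right (y -78 mm), power switch on its left (y +70 mm), both at x -102 mm.
- tamper: Flat tamper, 350 g, standing in the drip tray: steel plate 65 mm (x) by 95 mm (y) by 12 mm thick, with an upright black handle on its centre 24 mm (x) by 34 mm (y), from 12 to 88 mm above the underside, and a slightly wider head 32 by 42 mm from 88 to 100 mm. Origin: centre of the plate's underside; z up along the handle.
- drip_tray: Shallow fixed steel tray for the tamper, 106 mm (x) by 136 mm (y), rim 14 mm high, walls and floor 3 mm thick. Origin: centre of its underside, on the bench.
- tube_rack: Orange rack with capped tubes, 250 g, standing on the right of the bench: block 80 mm (x) by 160 mm (y), 36 mm high, two rows of tubes rising to 61 mm, and above them a straight carrying bar along y on two end posts, 14 mm thick (x), 160 mm long, from 98 to 112 mm above the underside; free space between 61 and 98 mm below the bar. Origin: centre of its underside; z up.
- speed_knob (a joint): Speed knob on the right of the shaker's console (seen from the front), value in rad, growing as it turns clockwise seen from above, range 0 to 5.2. Black bar grip 14 mm thick, 42 mm long, rising to 44 mm above the console, with a white pointer line on top. At 0 the pointer faces the shaker's front (-x of the pan axes), at 1.57 its left (+y). The long index line is at 2.70. Friction holds it where it is left.
- speed_knob_grip (a point): Point on the knob's vertical axis, 37 mm above the console, 7 mm below the top of the bar grip. Its x axis runs along the bar, opposite to the pointer; it turns with the knob.
- speed_mark (a point): The long black index line on the console beside the speed knob, 43 mm from the knob's axis; this point is its middle.
- power_switch (a joint): Slide switch, value in m: 0 is OFF (ridge at the left end, +y), 0.012 is ON (ridge at the right end, -y, by the white dot). A detent holds it at both ends: about 3 N are needed to start it, and past the middle it snaps across by itself. At or above 0.010 it is ON.
- switch_ridge (a point): Middle of the top of the switch's ridge, the only part that stands up: 16 mm (x) by 7 mm (y, the sliding direction), 9 mm above the console top. Axes as those of the pan; it slides along -y to ON. The console is flat and free for 40 mm on both sides of it.
- reagent_bottle: Bystander: amber bottle 60 mm across, 150 mm tall. Origin under its centre.
- sample_jar: Bystander: clear jar 56 mm across, 70 mm tall. Origin under its centre.
- reagent_can: Bystander: white jar 64 mm across, 90 mm tall. Origin under its centre.
Things that resemble listed ones, but are neither listed nor needed, are in the scene too. What is shaped like the part that bears puck4_mid but black is not meant.

How it is judged:
By the outcome, as a careful person would: the job done as asked, in the order asked, and still so for the second after the job is handed in, with the robot touching nothing.
Of puck1, puck2, puck3, puck4 only 2 to 4 are there at a start; the rules pass over those that are not, and their reading is None.
At some moment in a run one of puck1, puck2, puck3, puck4 may be knocked a few centimetres aside while the robot is not near it.
It also fails if it takes over 210 s, if anything falls off the work surface, if the arm or the gripper's body presses on something with over 40 N, if the wrist force passes 120 N, or if a joint passes its speed limit or range.

## Working session

There is one attempt and no reset: what is moved stays moved. The work goes in short steps, each a Python script; the robot and the scene stay as the last script left them, time stands still between calls to the robot, and variables do not carry over. Pictures are saved under pics/ and viewed, at most 14 in all, crops included, and the job is handed in when it is done.

```bash
mkdir -p pics; cat > h.py <<'E'
import numpy as np, cv2
from rig import *
import rig
def cam(n):
    c=read_camera(n); return c
def save(c,name,crop=None,scale=1):
    im=cv2.cvtColor(np.asarray(c["pixels"]),cv2.COLOR_RGB2BGR)
    if crop: im=im[crop[1]:crop[3],crop[0]:crop[2]]
    if scale!=1: im=cv2.resize(im,None,fx=scale,fy=scale,interpolation=cv2.INTER_CUBIC)
    cv2.imwrite("pics/"+name,im)
def ray(c,u,v):
    f=200/np.tan(np.radians(c["vertical_fov"])/2); T=np.array(c["world_from_camera"])
    return T[:3,3],T[:3,:3]@np.array([(u-c["cx"])/f,(v-c["cy"])/f,1.])
def plane(c,u,v,z):
    o,d=ray(c,u,v); return o+d*(z-o[2])/d[2]
def proj(c,p):
    f=200/np.tan(np.radians(c["vertical_fov"])/2); T=np.array(c["world_from_camera"])
    q=T[:3,:3].T@(np.array(p)-T[:3,3]); return q[:2]/q[2]*f+[c["cx"],c["cy"]]
E
python3 - <<'E'
from h import *
import pickle
d={n:cam(n) for n in("top","side","wrist")}
pickle.dump(d,open("c0.pkl","wb"))
for n in d:
    save(d[n],n+"0.png"); print(n,d[n]["vertical_fov"],d[n]["cx"],d[n]["cy"],np.round(d[n]["world_from_camera"],3).tolist())
print(pinch_z,read_state())
E
```

```text
top 47.564648053614235 323.3056986459737 206.4901847431426 [[-0.007, -0.995, 0.097, 0.384], [-1.0, 0.009, 0.017, 0.064], [-0.017, -0.097, -0.995, 1.571], [0.0, 0.0, 0.0, 1.0]]
side 56.62513520787296 325.19945983706816 197.01532276072425 [[-0.961, 0.161, -0.224, 0.733], [0.275, 0.515, -0.812, 0.843], [-0.015, -0.842, -0.539, 0.629], [0.0, 0.0, 0.0, 1.0]]
wrist 68.168534529047 320.5549912272799 198.4211165037799 [[0.258, 0.932, 0.255, 0.103], [0.966, -0.248, -0.071, 0.672], [-0.003, 0.265, -0.964, 0.383], [0.0, 0.0, 0.0, 1.0]]
0.1635 {'clock': 0.15, 'joint_pos': array([-1.33786838,  0.46928665, -0.04861077,  1.53341238,  0.02411996,
        1.14097453, -0.08230835]), 'joint_velocities': array([ 0.00016463, -0.00217794, -0.00114759, -0.00326417, -0.00137788,
        0.00134369, -0.00061965]), 'joint_torque': array([ 4.04913808e-04, -5.08425987e+01, -8.08413397e-02, -2.36422080e+01,
       -6.13496709e-02,  3.56013759e-02,  1.11606739e-04]), 'tcp_pos': array([0.17464426, 0.65183277, 0.40392282]), 'ee_rot': array([[-9.65928683e-01,  2.58808172e-01, -3.32218875e-04],
       [ 2.58808379e-01,  9.65927585e-01, -1.45725068e-03],
       [-5.62490101e-05, -1.49358126e-03, -9.99998883e-01]]), 'force': array([ 0.58234345,  0.31368323, -0.43907474]), 'wrist_torque': array([-0.04158615,  0.01772506,  0.00418839]), 'grasp_force': 0.0, 'grip_width': 0.08695245384106223}
```

View pics/top0.png

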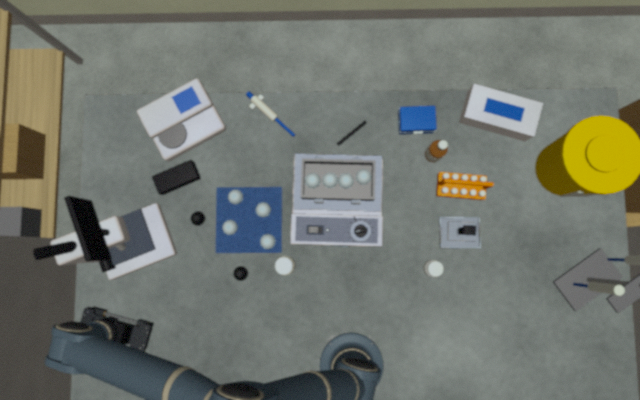

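View pics/side0.png

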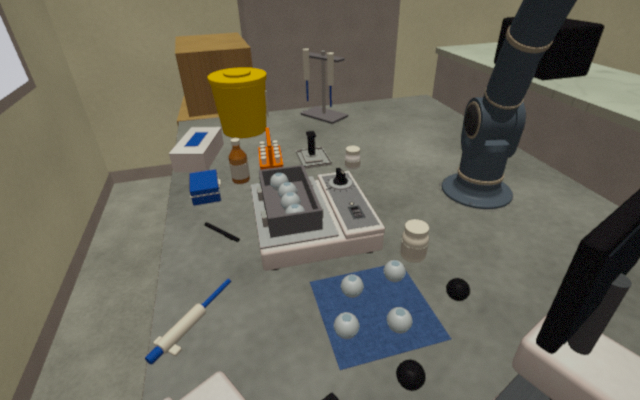

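The top view shows four pale pucks on the blue pad, at (235,197), (263,210), (229,228) and (267,241). The black balls at (197,218) and (240,272) are decoys. The pan is at (337,181), knob (361,231), switch (316,229), rack (462,185) and tamper (462,231). The white jars at (284,266) and (435,269) and the bottle at (437,150) stay where they are.

```bash
python3 - <<'E'
from h import *
import pickle
d=pickle.load(open("c0.pkl","rb")); c=d["top"]; im=c["pixels"]; hsv=cv2.cvtColor(im,cv2.COLOR_RGB2HSV)
save(c,"crop1.png",(280,140,500,260),3.6)
def blobs(m,amin):
    n,l,s,ce=cv2.connectedComponentsWithStats(m.astype(np.uint8)); return [(ce[i],s[i]) for i in range(1,n) if s[i][4]>=amin]
H,S,V=[hsv[...,i].astype(int) for i in range(3)]
roi=np.zeros(H.shape,bool); roi[185:256,212:286]=1
for ce,s in blobs((V>130)&(S<90)&roi,40): print("puck",ce,s,plane(c,*ce,.025).round(4))
roi[:]=0; roi[162:205,300:376]=1
for ce,s in blobs((V>165)&roi,30): print("panpuck",ce,s,plane(c,*ce,.118).round(4))
m=((V>185)); roi[:]=0; roi[145:250,285:390]=1
cs,_=cv2.findContours((m&roi).astype(np.uint8),0,2)
roi[:]=0; roi[165:205,425:500]=1
m=((H<20)&(S>150)&(V>120)&roi).astype(np.uint8); 
pts=cv2.findNonZero(m); print("rack",cv2.minAreaRect(pts))
roi[:]=0; roi[150:252,285:390]=1
# shaker: brightness vs bench
print(im[180,280:300].tolist()[::3]); 
roi[:]=0; roi[213:255,430:490]=1
m=((V<70)&roi); 
for ce,s in blobs(m,10): print("black",ce,s)
E
```

```text
puck [234.23529412 196.04575163] [228 189  14  15 153] [0.5735 0.3962 0.025 ]
puck [261.99375 209.15625] [255 202  15  15 160] [0.5273 0.3002 0.025 ]
puck [228.55128205 226.91666667] [222 220  14  15 156] [0.4673 0.4145 0.025 ]
puck [266.49382716 241.16049383] [260 235  16  14 162] [0.4178 0.2842 0.025 ]
panpuck [362.975  175.6125] [358 171  11  10  80] [ 0.6247 -0.0406  0.118 ]
panpuck [311.68292683 179.40243902] [307 175  10  10  82] [0.614  0.1253 0.118 ]
panpuck [329.23255814 178.93023256] [324 174  11  11  86] [0.615  0.0685 0.118 ]
panpuck [345.44705882 179.63529412] [341 175  10  10  85] [0.6122 0.0161 0.118 ]
panpuck [306.16666667 202.4       ] [300 199  16   6  60] [0.5393 0.1434 0.118 ]
panpuck [368.55102041 202.7755102 ] [361 199  15   6  49] [ 0.5363 -0.0572  0.118 ]
panpuck [335.84615385 202.76923077] [323 201  28   4  91] [0.5373 0.0479 0.118 ]
rack ((464.34161376953125, 186.08416748046875), (54.8265495300293, 23.383373260498047), 5.7105937004089355)
[[110, 119, 113], [115, 121, 117], [113, 119, 116], [113, 119, 115], [116, 118, 115], [154, 161, 170], [153, 163, 174]]
black [466.81196581 229.81196581] [458 226  17   8 117]
```

View pics/crop1.png

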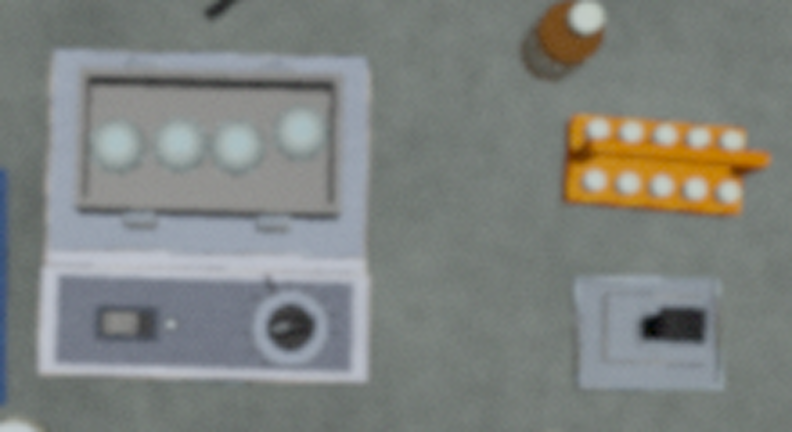

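The crop confirms the pan corners at crop pixels (78,72), (340,78), (338,215) and (80,210). The switch ridge is at (122,322) with the ON dot to its right at (171,324). The knob is at (290,327) and its pointer faces left; the long index line is at about (271,284). The rack bar leans right because of perspective, and the tamper is in its tray with the handle head at (675,325).

Next I'll move to a hover over the shaker for a closer look.

```bash
cat >> h.py <<'E'
def RZ(yaw):  # tool x at angle yaw in world, z down
    c,s=np.cos(yaw),np.sin(yaw); return np.array([[c,s,0],[s,-c,0],[0,0,-1.]])
E
python3 - <<'E'
from h import *
import pickle
d=pickle.load(open("c0.pkl","rb")); c=d["top"]
P=[plane(c,280+u/3.6,140+v/3.6,.142)[:2] for u,v in[(78,72),(340,78),(338,215),(80,210)]]
P=np.array(P);print(P.round(4),P.mean(0)); e=P[0]-P[1]; print("len",np.linalg.norm(e),np.linalg.norm(P[3]-P[2]),np.linalg.norm(P[0]-P[3]),"yaw",np.arctan2(-e[0],e[1]),np.arctan2(-(P[3]-P[2])[0],(P[3]-P[2])[1]))
move_pose([0.56,0.05,0.56],RZ(0)); c=cam("wrist"); save(c,"w1.png"); pickle.dump(c,open("w1.pkl","wb")); print(read_state()["tcp_pos"],read_state()["clock"],np.round(c["world_from_camera"],3).tolist(),read_state()["joint_pos"].round(2))
E
```

```text
[[ 0.6732  0.1561]
 [ 0.6653 -0.0761]
 [ 0.5433 -0.0722]
 [ 0.5498  0.1546]] [0.6079246  0.04059625]
len 0.23232137677571826 0.22687107826904998 0.12340382778734736 yaw -0.0338734181170889 -0.028644264165125843
[0.56006945 0.05118683 0.55967546] 2.7917 [[0.003, -0.964, -0.266, 0.631], [-1.0, -0.003, -0.002, 0.053], [0.001, 0.266, -0.964, 0.539], [0.0, 0.0, 0.0, 1.0]] [-0.84  0.22  0.84  1.61 -0.17  1.38 -1.55]
```

View pics/w1.png

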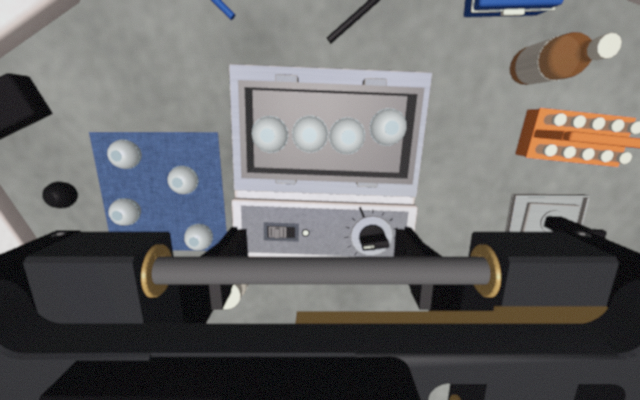

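The wrist view shows the outer wall corners of the pan at about (237,81), (423,86), (414,188) and (236,183). The ridge is at (279,232), the dot at (306,232), the knob base at (372,236) and the long index line at about (362,212).

```bash
python3 - <<'E'
from h import *
import pickle
c=pickle.load(open("w1.pkl","rb")); t=pickle.load(open("c0.pkl","rb"))["top"]
P=np.array([plane(c,u,v,.142)[:2] for u,v in[(237,81),(423,86),(414,188),(236,183)]])
print(P.round(4),P.mean(0)); 
for a,b in((0,1),(3,2)): e=P[a]-P[b]; print(np.linalg.norm(e),np.arctan2(-e[0],e[1]))
print("knob",plane(c,372,236,.086),"ridge",plane(c,279,232,.09),"dot",plane(c,306,232,.086))
print("knob top",plane(t,280+290/3.6,140+327/3.6,.1),"ridge",plane(t,280+122/3.6,140+322/3.6,.09),"dot",plane(t,280+171/3.6,140+324/3.6,.086))
for u,v in[(269,133),(310,133),(347,135),(390,127)]: print("pp",plane(c,u,v,.118).round(3))
for u,v in[(124,153),(183,180),(124,212),(198,237)]: print("p",plane(c,u,v,.025).round(3))
save(c,"w1crop.png",(225,190,435,260),3.6)
H=cv2.cvtColor(t["pixels"],cv2.COLOR_RGB2HSV).astype(int)
E
```

```text
[[ 0.674   0.1571]
 [ 0.6688 -0.0769]
 [ 0.5367 -0.0771]
 [ 0.5431  0.1679]] [0.60563602 0.04276483]
0.23407495830820832 -0.021955676994953932
0.24507703436818745 -0.02596032988460913
knob [ 0.44198994 -0.03324984  0.086     ] ridge [0.45025721 0.11908876 0.09      ] dot [0.44876282 0.07539573 0.086     ]
knob top [ 0.44715947 -0.03130612  0.1       ] ridge [0.45332297 0.12006931 0.09      ] dot [0.45133989 0.07569881 0.086     ]
pp [0.609 0.124 0.118]
pp [0.609 0.067 0.118]
pp [0.607 0.015 0.118]
pp [ 0.618 -0.044  0.118]
p [0.57  0.392 0.025]
p [0.522 0.295 0.025]
p [0.462 0.41  0.025]
p [0.414 0.28  0.025]
```

View pics/w1crop.png

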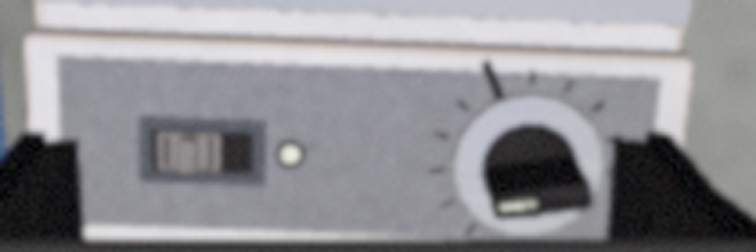

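```bash
cat >> h.py <<'E'
C=np.array([.607,.0415]); YAW=-.027
def L(x,y,z=None):  # pan-local -> world; z above pan floor of TCP-less point
    c,s=np.cos(YAW),np.sin(YAW); w=C+[c*x-s*y,s*x+c*y]
    return np.array([*w,.094+(z or 0)])
def loc(p):
    c,s=np.cos(YAW),np.sin(YAW); d=np.array(p[:2])-C; return np.array([c*d[0]+s*d[1],-s*d[0]+c*d[1]])
TIP=.182
def st(): s=read_state(); return round(s["clock"],1),s["tcp_pos"].round(4),s["force"].round(1),round(s["grip_width"],4)
E
python3 - <<'E'
from h import *
import pickle
R=RZ(YAW); T=np.array([0,0,TIP])
gripper_close(10)
move_pose(L(-.041,.083,.09)+T,R)
print(move_l(L(-.041,.083,.012)+T,max_force=8),st())
for y in(.083,.027,-.026,-.085):
    a=move_l(L(-.041,y,.012)+T,.1,max_force=15); b=move_l(L(-.004,y,.012)+T,.06,max_force=15); print(a,b,st())
    move_l(L(-.041,y,.012)+T,.15)
move_l(L(-.041,-.085,.12)+T,.25); release()
move_pose([0.5,0.2,0.56],RZ(0)); c=cam("wrist"); save(c,"w2.png"); pickle.dump(c,open("w2.pkl","wb")); print(st())
E
```

```text
False (5.8, array([0.5693, 0.1252, 0.2891]), array([ 4.9, -0.1, -3.8]), 0.0006)
False False (6.8, array([0.6051, 0.1245, 0.2878]), array([-0.1,  0.7,  0.2]), -0.0002)
False False (8.7, array([0.6036, 0.0685, 0.2878]), array([-0.1, -0.7,  0.5]), 0.0004)
False False (10.6, array([0.6021, 0.0155, 0.2878]), array([-0.4,  0.8,  0.3]), 0.0005)
False False (12.5, array([ 0.6005, -0.0435,  0.2878]), array([ 0.3, -0.8, -0.1]), 0.0006)
(16.2, array([0.5004, 0.1985, 0.5593]), array([-0.5,  0. ,  0.4]), 0.0868)
```

View pics/w2.png

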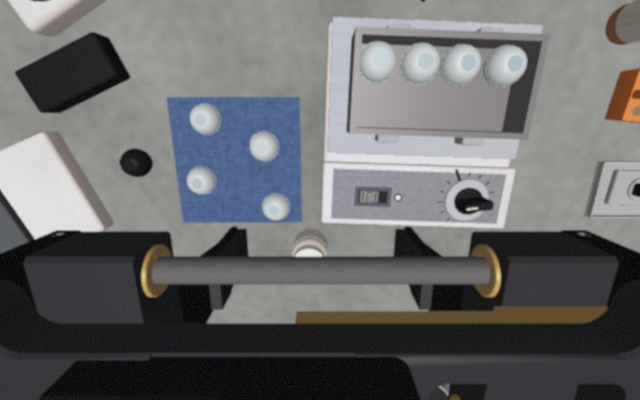

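Two things to note from this picture: the four pan pucks now line the rear wall (377 to 507, row about 64), and the front half of the pan is free. The pad pucks are at (205,119), (264,146), (201,180) and (276,207). Next I'll pick the first pad puck, checking its position on approach.

```bash
cat >> h.py <<'E'
def find(c,p,rad=.06):
    im=np.asarray(c["pixels"]); h=cv2.cvtColor(im,cv2.COLOR_RGB2HSV); u,v=proj(c,p)
    m=((h[...,2]>140)&(h[...,1]<95)).astype(np.uint8); m=cv2.morphologyEx(m,cv2.MORPH_OPEN,np.ones((3,3)))
    best=None
    for k in cv2.findContours(m,cv2.RETR_EXTERNAL,cv2.CHAIN_APPROX_NONE)[0]:
        (x,y),r=cv2.minEnclosingCircle(k); q=plane(c,x,y,p[2]); e=plane(c,x+r,y,p[2]); rr=np.linalg.norm(e-q)
        if .017<rr<.034 and np.linalg.norm(q-p)<rad and cv2.contourArea(k)>.6*np.pi*r*r:
            if best is None or np.linalg.norm(q-p)<np.linalg.norm(best[0]-p): best=(q,rr)
    return best
def pick(p,yaw):
    R=RZ(yaw); p=np.array([p[0],p[1],.025])
    move_pose(p-.05*R[:,0]+[0,0,.375],R)
    b=find(cam("wrist"),p,.1); print("seen",b)
    if b is None: return False
    g=b[0]+[.002,.002,.008+pinch_z]      # grasp 8 mm above waist
    move_pose(g+[0,0,.07],R); move_l(g,.15,max_force=15); gripper_close(12)
    print(st()); move_l(g+[0,0,.2],.3); w=read_state()["grip_width"]; print("held",w)
    return w>.03
def place(x,y):
    R=RZ(YAW); q=L(x,y,.052+TIP)
    move_pose(q+[0,0,.06],R); move_l(q,.15,max_force=15); release(); print(st()); move_l(q+[0,0,.1],.3)
E
python3 - <<'E'
from h import *
import pickle
c=pickle.load(open("w2.pkl","rb"))
for p in[(.5735,.3962),(.5273,.3002),(.4673,.4145),(.4178,.2842)]: print(find(c,np.array([*p,.025])))
if pick((.5735,.3962),0): place(-.029,.083)
c=cam("wrist"); save(c,"w3.png")
E
```

```text
(array([0.56729479, 0.39440069, 0.025     ]), np.float64(0.02859980694275423))
(array([0.52284327, 0.29675045, 0.025     ]), np.float64(0.027859443407400288))
(array([0.4625598, 0.4114566, 0.025    ]), np.float64(0.027786369146479556))
(array([0.41416619, 0.2806165 , 0.025     ]), np.float64(0.027134966683767813))
seen (array([0.56886797, 0.39287351, 0.025     ]), np.float64(0.026944689582549454))
(19.2, array([0.5709, 0.3948, 0.1965]), array([-1.4, -0.5,  1.3]), 0.0488)
held 0.048685142939512406
(22.5, array([0.5803, 0.1252, 0.328 ]), array([-0.2, -0.5, -0.3]), 0.0871)
```

View pics/w3.png

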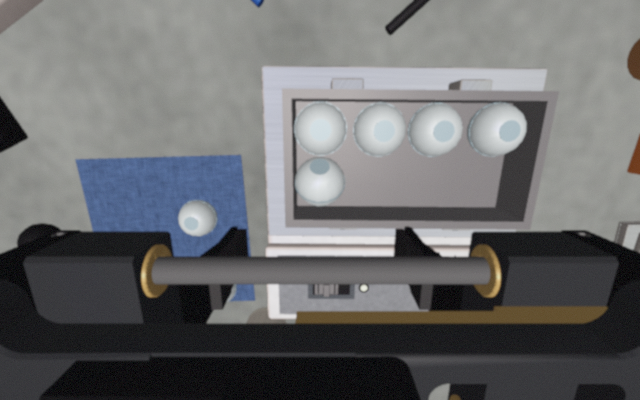

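The first new puck lies in the front row at (320,180) next to the rear row. I'll do the remaining three.

```bash
python3 - <<'E'
from h import *
import pickle
for p,yaw,y in[((.523,.297),0,.027),((.4626,.4115),0,-.026),((.4142,.2806),.68,-.083)]:
    if pick(p,yaw): place(-.029,y)
    else: print("FAILED",p); break
move_pose([0.5,0.15,0.56],RZ(0)); c=cam("wrist"); save(c,"w4.png"); print(st())
E
```

```text
seen (array([0.52347216, 0.29723612, 0.025     ]), np.float64(0.027131296988806994))
(25.9, array([0.5255, 0.2992, 0.1965]), array([ 0.1, -0.4,  1.8]), 0.0484)
held 0.04882645007555839
(29.1, array([0.5787, 0.0693, 0.328 ]), array([-1.2, -0.5,  0.4]), 0.087)
seen (array([0.463869  , 0.41103963, 0.025     ]), np.float64(0.027020364091636256))
(33.1, array([0.4659, 0.413 , 0.1965]), array([-0.7,  0.1,  1.5]), 0.0486)
held 0.04848797903684708
(36.9, array([0.5773, 0.0163, 0.328 ]), array([1. , 0.2, 0.8]), 0.0868)
seen (array([0.41467153, 0.28147394, 0.025     ]), np.float64(0.027123543114425313))
(40.5, array([0.4166, 0.2838, 0.1968]), array([-4.8,  1.6, 13.5]), 0.0487)
held 0.048613793666784706
(44.1, array([ 0.5758, -0.0407,  0.328 ]), array([ 0. ,  0.7, -0.4]), 0.0872)
(45.6, array([0.5001, 0.1489, 0.5589]), array([ 0.7, -0.8, -0.2]), 0.0875)
```

View pics/w4.png

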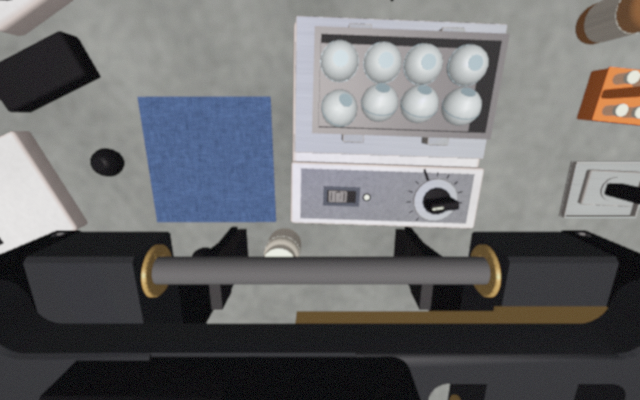

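All eight pucks now lie in the pan, in two rows (rows 61 and 104, columns 339 to 470), and the pad is empty. Next comes the tamper, with a close look from above, which also shows the rack.

```bash
python3 - <<'E'
from h import *
import pickle
c=pickle.load(open("c0.pkl","rb"))["top"]
print("head",plane(c,280+685/3.6,140+325/3.6,.103)); 
T=np.array([plane(c,280+u/3.6,140+v/3.6,.014)[:2] for u,v in[(574,277),(721,279),(723,387),(581,389)]]); print("tray",T.round(3),T.mean(0))
move_pose([0.43,-.35,.5],RZ(0)); c=cam("wrist"); save(c,"w5.png"); pickle.dump(c,open("w5.pkl","wb")); print(st())
E
```

```text
head [ 0.44602923 -0.38342023  0.103     ]
tray [[ 0.496 -0.307]
 [ 0.493 -0.446]
 [ 0.391 -0.444]
 [ 0.39  -0.311]] [ 0.442665   -0.37701174]
(47.5, array([ 0.4311, -0.3489,  0.4999]), array([-0.3,  0.3,  0.6]), 0.0869)
```

View pics/w5.png

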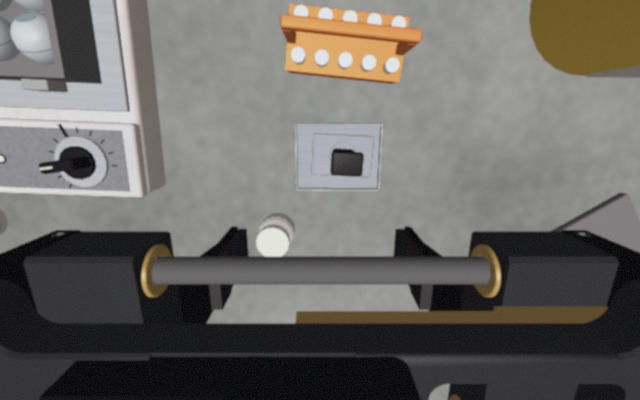

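The tray corners are at (296,123), (383,123), (381,190) and (296,189), with the tamper head at (347,162). The rack bar runs from (283,24) to (418,38), and the knob pointer (white) points left at (45,165).

```bash
python3 - <<'E'
from h import *
import pickle
c=pickle.load(open("w5.pkl","rb"))
T=np.array([plane(c,u,v,.014)[:2] for u,v in[(296,123),(383,123),(381,190),(296,189)]]); print("tray",T.round(3),T.mean(0))
P=np.array([plane(c,u,v,.015)[:2] for u,v in[(313,134),(375,136),(373,177),(312,175)]]); print("plate",P.round(3),P.mean(0))
hd=plane(c,347,162,.103); print("head",hd)
im=np.asarray(c["pixels"]); m=(im.max(2)<70).astype(np.uint8); m[:, :300]=0; m[:,390:]=0; m[:125]=0; m[190:]=0
k=max(cv2.findContours(m,0,2)[0],key=cv2.contourArea); print(cv2.minAreaRect(k))
a,b=plane(c,283,24,.105),plane(c,418,38,.105); print("bar",a,b,np.linalg.norm(a-b),(a+b)/2)
t=pickle.load(open("c0.pkl","rb"))["top"]
a,b=[plane(t,280+u/3.6,140+v/3.6,.105) for u,v in[(575,152),(770,160)]]; print("bar top",a,b,np.linalg.norm(a-b),(a+b)/2)
print("jar",plane(c,272,242,.09))
E
```

```text
tray [[ 0.493 -0.311]
 [ 0.493 -0.443]
 [ 0.388 -0.446]
 [ 0.39  -0.309]] [ 0.44111141 -0.37723213]
plate [[ 0.477 -0.337]
 [ 0.474 -0.432]
 [ 0.41  -0.432]
 [ 0.413 -0.335]] [ 0.44339619 -0.3838097 ]
head [ 0.44670467 -0.38190671  0.103     ]
((346.6239318847656, 162.1416015625), (30.266145706176758, 24.944625854492188), 3.814075469970703)
bar [ 0.60308134 -0.30523929  0.105     ] [ 0.58933839 -0.45900814  0.105     ] 0.1543817669560657 [ 0.59620987 -0.38212371  0.105     ]
bar top [ 0.60268375 -0.2901168   0.105     ] [ 0.5937054  -0.46456755  0.105     ] 0.17468163344831358 [ 0.59819457 -0.37734217  0.105     ]
jar [ 0.33028836 -0.27944644  0.09      ]
```

```bash
python3 - <<'E'
from h import *
R=RZ(-.045); g=np.array([.4455,-.3825,.065+pinch_z])
move_pose(g+[0,0,.1],R); print("hit",move_l(g,.12,max_force=12)); gripper_close(45); print(st(),read_state()["ee_rot"].round(3)[:,0])
move_l(g+[0,0,.15],.2); print(st())
R=RZ(YAW); off=read_state()["tcp_pos"][2]*0+g[2]-.003
first=True
for x,y in[(-.02,.058),(.02,.058),(0,.058),(0,0),(-.02,0),(.02,0),(-.02,-.058),(.02,-.058),(0,-.058)]:
    q=L(x,y,.075); q[2]+=off
    if first: move_pose(q+[0,0,.06],R); first=False
    move_l(q,.2,rot=R)
    h=move_l(q-[0,0,.04],.04,max_force=12); s=read_state(); print((x,y),h,"under z",round(s["tcp_pos"][2]-off-.094,4),s["force"].round(1),s["wrist_torque"].round(2))
    if h:
        p=s["tcp_pos"]
        for dx,dy in((.004,0),(-.004,0),(0,.004),(0,-.004)): move_l(p+[dx,dy,-.001],.04,max_force=15)
        print("  after",round(read_state()["tcp_pos"][2]-off-.094,4),read_state()["force"].round(1))
    move_l(q,.15)
print(st())
E
```

```text
hit False
(50.1, array([ 0.4455, -0.3825,  0.2285]), array([-0.6,  0.8, -0.5]), 0.0409) [ 0.999 -0.045 -0.   ]
(51.0, array([ 0.4453, -0.3818,  0.3772]), array([ 0.1,  0.2, -2.9]), 0.0409)
(-0.02, 0.058) True under z 0.0491 [-0.3 -0.1  5.2] [-0.04  0.19  0.04]
  after 0.0491 [ 0.3 -0.4  7.2]
(0.02, 0.058) True under z 0.0473 [0.5 0.4 4.1] [-0.26  0.21  0.  ]
  after 0.0478 [0.2 2.  9.7]
(0, 0.058) True under z 0.0485 [1.8 0.4 5.2] [-0.05  0.14  0.  ]
  after 0.0484 [0.6 1.  6.5]
(0, 0) True under z 0.0487 [ 0.6 -0.3  6. ] [-0.03  0.05  0.01]
  after 0.0486 [-0.1  0.3  6.9]
(-0.02, 0) True under z 0.049 [0.1 0.2 5.3] [-0.02  0.24 -0.02]
  after 0.0491 [ 0.2 -0.4  6.7]
(0.02, 0) True under z 0.0474 [0.2 0.2 4.5] [ 0.02  0.19 -0.03]
  after 0.0476 [0.4 1.5 8.2]
(-0.02, -0.058) True under z 0.049 [-0.3  0.   6.8] [0.01 0.22 0.02]
  after 0.0491 [-0.3  0.8  7.6]
(0.02, -0.058) True under z 0.0472 [ 1.6 -0.4  4.9] [ 0.1   0.11 -0.02]
  after 0.0471 [2.2 0.8 5.7]
(0, -0.058) True under z 0.0486 [ 1.2 -1.   5.8] [-0.06  0.09  0.03]
  after 0.0485 [0.  0.1 6.2]
(76.7, array([ 0.6052, -0.0162,  0.3941]), array([-1. ,  0.3, -3.4]), 0.0412)
```

```bash
python3 - <<'E'
from h import *
R=RZ(YAW); off=.065+pinch_z-.003
for x,y in[(-.018,-.06),(-.018,0),(-.018,.06)]:
    q=L(x,y,.058); q[2]+=off
    move_l(q,.2,rot=R); h=move_l(q-[0,0,.03],.04,max_force=19); s=read_state(); print(h,round(s["tcp_pos"][2]-off-.094,4),s["force"].round(1)); move_l(q,.15)
move_l(q+[0,0,.08],.3); 
save(cam("side"),"s1.png",(230,140,390,280),4)
g=np.array([.4425,-.379,.065+pinch_z]); R=RZ(-.02)
move_pose(g+[0,0,.1],R); move_l(g+[0,0,.02],.2); print("hit",move_l(g-[0,0,.003],.04,max_force=5),st()); release()
move_l(g+[0,0,.16],.25); move_pose([0.47,-.37,.5],RZ(0)); c=cam("wrist"); save(c,"w6.png"); print(st())
import pickle; pickle.dump(c,open("w6.pkl","wb"))
E
```

```text
True 0.049 [-0.4 -0.4  5.1]
True 0.049 [-0.1 -0.2  5.6]
True 0.049 [-0.9  0.   5.1]
hit True (83.3, array([ 0.4427, -0.3789,  0.2281]), array([-0.6,  0.5,  3.2]), 0.0405)
(85.7, array([ 0.47  , -0.3695,  0.4981]), array([-0.2,  0.1, -1.7]), 0.0875)
```

View pics/s1.png

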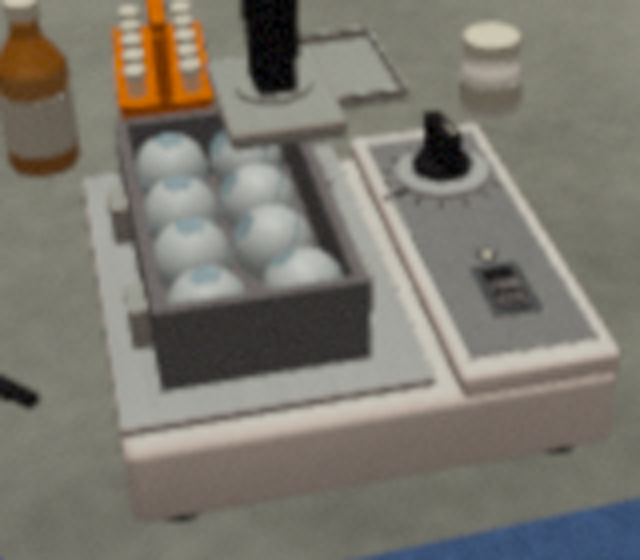

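View pics/w6.png

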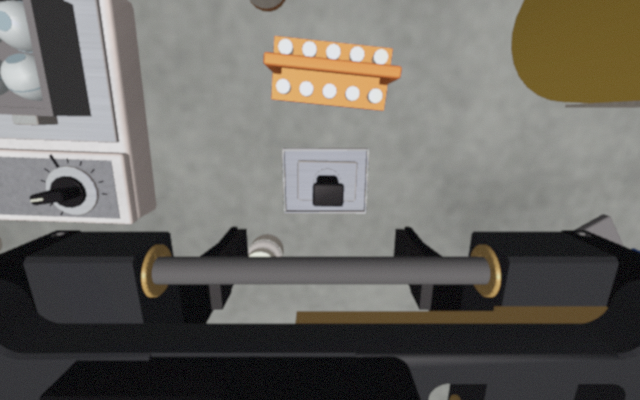

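The tamper stands upright in its tray (head at (328,192)), and the bed is a single layer with the front row about 2 mm higher. The rack bar is now at (265,59) to (400,72).

```bash
python3 - <<'E'
from h import *
import pickle
c=pickle.load(open("w6.pkl","rb"))
a,b=plane(c,265,59,.108),plane(c,400,72,.108); m=(a+b)/2; yaw=np.arctan2(-(a-b)[0],(a-b)[1]); print(a,b,np.linalg.norm(a-b),m,yaw)
m=np.array([(m[0]+.598)/2+.001,(m[1]-.3775)/2,0]); yaw=(yaw-.075)/2; print(m,yaw)
o=None
for s in(1,-1):
    J=[ik(m+[0,0,.105+pinch_z],RZ(yaw+s*np.pi/2)),ik(L(0,0,.16)+[0,0,pinch_z],RZ(YAW+s*np.pi/2))]
    print(s,[None if j is None else j.round(2) for j in J])
    if o is None and all(j is not None for j in J): o=s
R=RZ(yaw+o*np.pi/2); g=m+[0,0,.105+pinch_z]
move_pose(g+[0,0,.09],R); print("hit",move_l(g,.1,max_force=8)); gripper_close(35); print(st())
move_l(g+[0,0,.14],.2); print(st(),o)
R=RZ(YAW+o*np.pi/2); q=L(.0,0,.085+.105)+[.001,0,pinch_z]
move_pose(q,R); c=cam("wrist"); save(c,"w7.png"); pickle.dump(c,open("w7.pkl","wb")); save(cam("side"),"s2.png",(230,60,410,280),2.7)
E
```

```text
[ 0.60468088 -0.30451974  0.108     ] [ 0.59103524 -0.46062759  0.108     ] 0.15670310938318188 [ 0.59785806 -0.38257366  0.108     ] -0.08719000262495087
[ 0.59892903 -0.38003683  0.        ] -0.08109500131247543
1 [array([ 0.13,  0.72,  0.6 ,  1.59, -0.46,  0.98,  0.79]), array([-0.87,  0.53,  1.07,  1.73, -0.49,  1.19,  0.3 ])]
-1 [array([-0.17,  1.04,  1.26,  1.61, -1.02,  1.28, -1.95]), array([ 0.64,  0.62, -1.18,  1.64,  0.59,  1.29,  2.47])]
hit False
(89.1, array([ 0.5991, -0.3799,  0.2684]), array([ 1.9, -0.1, -0.5]), 0.0135)
(90.0, array([ 0.5986, -0.3795,  0.4067]), array([ 0.1, -0.9, -3.5]), 0.0139) 1
```

View pics/s2.png

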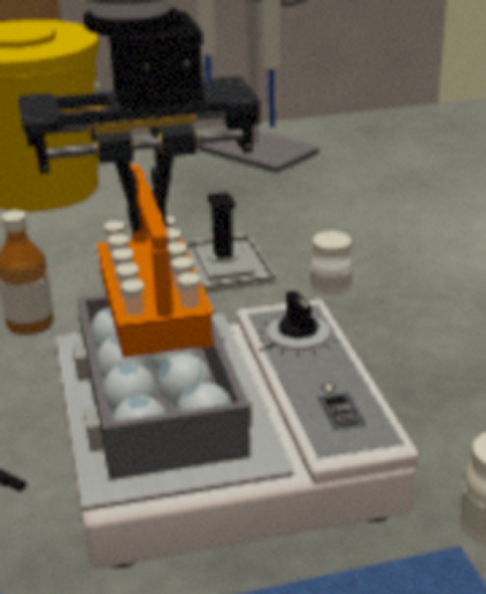

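The rack is held level above the pan. I'll check its near lower edge, crop pixels (122,352) and (210,345), against the pan centre and then lower it.

```bash
python3 - <<'E'
from h import *
c=cam("side"); P=[plane(c,230+u/2.7,60+v/2.7,.179) for u,v in[(122,352),(210,345)]]
m=(P[0]+P[1])/2; l=loc(m); print("edge mid local",l,"width",np.linalg.norm(P[0]-P[1]))
dy=float(np.clip(.080-l[1],-.02,.02)); dy=dy if abs(dy)>.006 else 0; print("dy",dy)
q=read_state()["tcp_pos"]+L(0,dy)-L(0,0)
if dy: move_l(q,.1)
print("hit",move_l(q-[0,0,.028],.15,max_force=15),st())
print("hit",move_l(q-[0,0,.05],.02,max_force=5),st()); s=read_state(); print("under",s["tcp_pos"][2]-pinch_z-.105-.094)
release(); sleep(.3)
p=read_state()["tcp_pos"]; move_l(p+[0,0,.15],.2)
c=cam("top"); save(c,"t2.png",(280,140,400,260),5); import pickle; pickle.dump(c,open("t2.pkl","wb")); print(st())
E
```

```text
edge mid local [0.00221327 0.06639617] width 0.07605180853583218
dy 0.01360382825943747
hit False (92.3, array([0.6083, 0.0535, 0.419 ]), array([ 0.1, -0. , -1.9]), 0.0141)
hit True (92.8, array([0.6089, 0.0535, 0.4113]), array([-1.5, -0.5,  4.1]), 0.0136)
under 0.048754642235643825
(95.5, array([0.6079, 0.054 , 0.5579]), array([ 0.1, -0.4,  0.3]), 0.0869)
```

```bash
python3 - <<'E'
from h import *
import pickle
move_pose([0.44,0.02,.5],RZ(0)); c=cam("wrist"); save(c,"w8.png"); pickle.dump(c,open("w8.pkl","wb")); print(st(),read_state()["joint_pos"].round(2))
E
```

```text
(97.1, array([0.4402, 0.0202, 0.5002]), array([-0.3,  0.4, -0.1]), 0.0873) [-1.16 -0.08  0.98  1.96  0.07  1.23 -1.77]
```

View pics/w8.png

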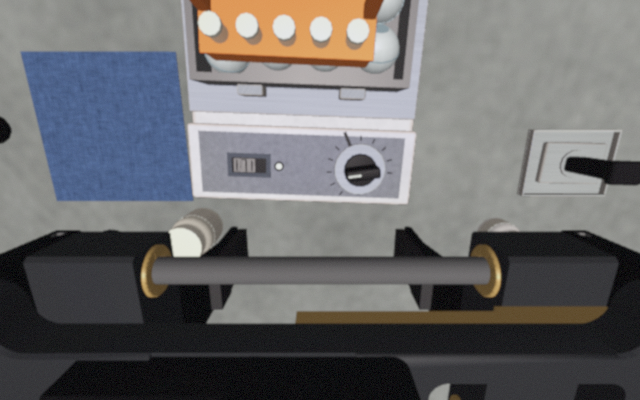

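The knob is at (360,170) with its white pointer end at left (350,176), and the long line is at (347,138). The rack sits a little to the left in the pan, so I'll measure it by its orange mask.

```bash
python3 - <<'E'
from h import *
import pickle
c=pickle.load(open("w8.pkl","rb")); im=np.asarray(c["pixels"]); h=cv2.cvtColor(im,cv2.COLOR_RGB2HSV)
m=((h[...,0]<20)&(h[...,1]>140)&(h[...,2]>80)).astype(np.uint8); m[80:]=0
ys=[(x,np.nonzero(m[:,x])[0].max()) for x in range(180,420) if m[:,x].any()]
print(ys[:6],ys[-8:],ys[len(ys)//2]); 
for r in(45,50,55,60,63): 
    x=np.nonzero(m[r])[0]; print(r,x.min() if len(x) else None,x.max() if len(x) else None)
a,b=plane(c,199,52,.143),plane(c,376,66,.143); print(loc(a),loc(b),np.linalg.norm(a-b),(loc(a)+loc(b))/2)
# pan outer wall front edge row profile: grey values along row 66
print("row60",im[60,183:203].max(1).tolist(),im[60,375:425].max(1).tolist())
t=pickle.load(open("t2.pkl","rb")); ti=np.asarray(t["pixels"]); hh=cv2.cvtColor(ti,cv2.COLOR_RGB2HSV)
m=((hh[...,0]<20)&(hh[...,1]>150)&(hh[...,2]>120)).astype(np.uint8); m[:,:290]=0;m[:,385:]=0;m[:150]=0;m[215:]=0
x,y,w,hg=cv2.boundingRect(m); print("top bbox",x,y,w,hg)
for z in(.179,): print(loc(plane(t,x,y+hg/2,z)),loc(plane(t,x+w,y+hg/2,z)))
# knob pointer
sub=im[155:192,335:385].astype(int); w=np.argwhere((sub.min(2)>150)); 
g=cv2.cvtColor(im,cv2.COLOR_RGB2GRAY); dark=(g<60).astype(np.uint8); dark[:150]=0;dark[195:]=0;dark[:,:335]=0;dark[:,:]*=1; dark[:,386:]=0
n,l,s,ce=cv2.connectedComponentsWithStats(dark); print(s[1:][s[1:,4]>20],ce[1:][s[1:,4]>20])
print(sub.min(2)[8:30:2,5:45:2])
E
```

```text
[(191, np.int64(0)), (192, np.int64(2)), (193, np.int64(4)), (194, np.int64(5)), (195, np.int64(6)), (196, np.int64(7))] [(374, np.int64(30)), (375, np.int64(21)), (376, np.int64(13)), (377, np.int64(11)), (378, np.int64(9)), (379, np.int64(6)), (380, np.int64(4)), (381, np.int64(1))] (286, np.int64(62))
45 199 368
50 199 365
55 211 362
60 243 369
63 308 366
[-0.03375251  0.10477465] [-0.04189701 -0.07997777] 0.1849318527431747 [-0.03782476  0.01239844]
row60 [135, 139, 159, 187, 189, 166, 151, 152, 149, 148, 150, 143, 118, 79, 58, 55, 52, 54, 47, 52] [196, 196, 196, 197, 198, 197, 199, 197, 195, 193, 191, 185, 182, 178, 175, 170, 167, 158, 153, 140, 113, 78, 63, 58, 59, 56, 58, 57, 65, 103, 143, 157, 158, 160, 156, 157, 160, 178, 197, 205, 204, 204, 204, 205, 203, 191, 165, 147, 147, 148]
top bbox 309 165 52 27
[-0.00217661  0.08953528] [ 0.00057175 -0.07151284]
[[345 158  34  18 250]
 [349 171  31  14 184]] [[361.         167.516     ]
 [364.68478261 178.60869565]]
[[192 192 182  99  67  69  68  65  65  64  63  60  62  56  58  50  46  67
  169 190]
 [193 191 153  65  67  67  62  59  57  54  45  41  34  30  27  19  20  23
  112 176]
 [191 191 130  48  45  39  33  27  23  10  14  19  17  16  18  18  14  23
   32 104]
 [196 188 113  20  22  10  12  15  19  15  24  25  27  35  38  38  42  49
   47  56]
 [191 185 107  19  25  29  37  36  41  48  54  54  56  60  65  67  65  63
   61  57]
 [189 189 130  27  51  60  61  69  75  80  91  65  65  59  60  59  58  59
   56  49]
 [193 193 157  48  88 133 150 165 178 186 190  92  54  54  54  52  55  50
   49  45]
 [192 190 180  83 145 197 188 175 162 154 131  59  47  45  48  40  42  52
   69  86]
 [192 192 191 144  63  75  60  51  44  34  35  32  37  36  39  39  60 144
  176 180]
 [194 195 194 185 121  46  38  45  39  47  49  45  49  49  51  71 149 187
  191 192]
 [189 192 192 193 181 120  67  51  51  52  48  51  49  53  87 149 188 191
  191 188]]
```

The top view puts the rack about 9 mm left of the pan's middle, with about 0.02 rad of twist. I'll re-grip it, shift it, then turn the knob.

```bash
python3 - <<'E'
from h import *
import pickle
R=RZ(YAW+np.pi/2); z=.094+.0488+.105+pinch_z
g=np.array([.608,.0505,z])
move_pose(g+[0,0,.09],R); print("hit",move_l(g,.12,max_force=8)); gripper_close(35)
move_l(g+[0,0,.012],.1); q=np.array([.608,.0415,z]); R2=RZ(YAW+.02+np.pi/2)
move_l(q+[0,0,.012],.06,rot=R2); print("hit",move_l(q-[0,0,.01],.02,max_force=5),st()[1][2]-z)
release(); move_l(q+[0,0,.14],.25)
c=pickle.load(open("w8.pkl","rb")); k=plane(c,360,170,.09); print("knob",k)
K=np.array([(.445+k[0])/2,(-.032+k[1])/2,.123+pinch_z]); print(K)
f=lambda th: RZ(YAW+np.pi-th)
print([None if (j:=ik(K,f(t))) is None else j.round(2) for t in(1.33,2.0,2.75)])
move_pose(K+[0,0,.1],f(1.33)); t=cam("top"); save(t,"t3.png"); pickle.dump(t,open("t3.pkl","wb")); print(st())
h=np.asarray(t["pixels"]); hh=cv2.cvtColor(h,cv2.COLOR_RGB2HSV)
E
```

```text
hit False
hit True 9.999999999998899e-05
knob [ 0.44329107 -0.03179309  0.09      ]
[ 0.44414553 -0.03189654  0.2865    ]
[array([-0.77,  0.36,  0.92,  2.22, -0.42,  0.75,  0.65]), array([-0.83,  0.39,  1.01,  2.22, -0.48,  0.77,  0.04]), array([-0.88,  0.43,  1.08,  2.22, -0.54,  0.79, -0.64])]
(105.1, array([ 0.4455, -0.0314,  0.3873]), array([0.1, 0.3, 1.3]), 0.0867)
```

```bash
python3 - <<'E'
from h import *
import pickle
f=lambda th: RZ(YAW+np.pi-th)
K=np.array([.4445,-.0319,.123+pinch_z])
print("hit",move_l(K,.1,max_force=8),st()); gripper_close(20); print(st(),read_state()["wrist_torque"].round(2))
for t in np.linspace(1.33,2.70,8)[1:]: move_pose(K,f(t))
s=read_state(); print(st(),s["wrist_torque"].round(2)); x=s["ee_rot"][:,0]; print("theta",YAW+np.pi-np.arctan2(x[1],x[0]))
release(); move_l(K+[0,0,.12],.2)
move_pose([0.44,0.02,.5],RZ(0)); c=cam("wrist"); pickle.dump(c,open("w9.pkl","wb")); t=cam("top"); pickle.dump(t,open("t4.pkl","wb")); print(st())
A=cv2.resize(c["pixels"][0:205,185:425],None,fx=3.2,fy=2.9,interpolation=cv2.INTER_CUBIC); cv2.imwrite("pics/w9.png",A[...,::-1])
E
```

```text
hit False (106.3, array([ 0.4448, -0.032 ,  0.2869]), array([ 0.3, -0.1, -0.1]), 0.0868)
(107.5, array([ 0.4454, -0.0315,  0.2868]), array([ 4. ,  2.3, -3. ]), 0.014) [ 0.29 -1.03  0.02]
(109.3, array([ 0.4456, -0.0315,  0.2868]), array([ 6.4,  1.2, -3.1]), 0.0138) [ 0.14 -1.07 -0.01]
theta 2.7001275986988746
(112.4, array([0.4397, 0.02  , 0.4991]), array([ 0.3, -0.4,  0. ]), 0.0876)
```

View pics/w9.png

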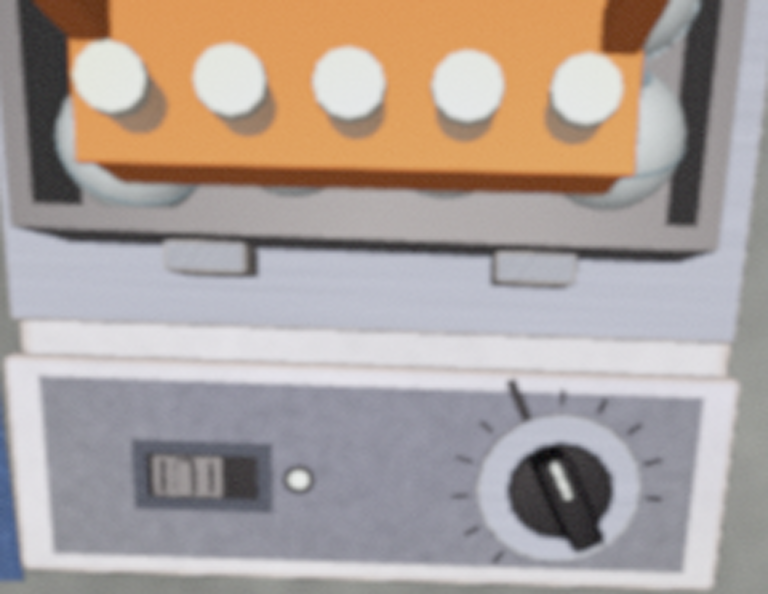

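The rack sits centred and parallel in the pan, the pointer stands on the long index line (512,382), and the switch is still OFF with its ridge to the left. Now the switch.

```bash
python3 - <<'E'
from h import *
import pickle
R=RZ(YAW); gripper_close(10)
def S(y,z): p=L(-.159,y); p[2]=z+TIP; return p
move_pose(S(.112,.13),R); print("down",move_l(S(.112,.089),.06,max_force=6),st())
print("push",move_l(S(.070,.089),.03,max_force=14)); s=read_state(); print(st(),loc(s["tcp_pos"]))
move_l(s["tcp_pos"]+[0,.006,0],.05); move_l(read_state()["tcp_pos"]+[0,0,.15],.2)
move_pose([0.44,0.02,.5],RZ(0)); c=cam("wrist"); im=c["pixels"]
# ridge = lighter part inside the dark slot, slot cols approx 228-270
print(im[160:170,226:285].max(2).mean(0).astype(int).tolist()); o=pickle.load(open("w9.pkl","rb"))["pixels"]; print(o[160:170,226:285].max(2).mean(0).astype(int).tolist())
release(); print(st()); cv2.imwrite("pics/w10.png",cv2.resize(im[100:205,185:425],None,fx=3,fy=3)[...,::-1])
E
```

```text
down False (115.7, array([0.4513, 0.1577, 0.2711]), array([-0.2, -1. , -1. ]), 0.0007)
push True
(116.9, array([0.4501, 0.1217, 0.271 ]), array([-0.2,  1.7,  0.8]), 0.0002) [-0.15898237  0.07589751]
[150, 134, 115, 108, 104, 93, 72, 57, 55, 56, 56, 56, 57, 57, 57, 67, 103, 140, 143, 118, 121, 145, 150, 144, 147, 152, 155, 153, 134, 119, 141, 156, 158, 148, 125, 128, 149, 145, 109, 78, 91, 105, 107, 110, 127, 150, 158, 154, 140, 139, 161, 180, 188, 187, 178, 160, 137, 133, 149]
[138, 118, 109, 106, 97, 77, 97, 133, 140, 119, 117, 142, 149, 144, 147, 152, 155, 152, 132, 113, 131, 152, 156, 147, 123, 120, 145, 145, 112, 74, 62, 61, 62, 62, 63, 63, 63, 63, 69, 85, 102, 107, 110, 120, 142, 155, 156, 144, 134, 149, 172, 184, 187, 183, 167, 142, 131, 146, 154]
(120.2, array([0.44, 0.02, 0.5 ]), array([ 0.4, -0.2,  0.4]), 0.0872)
```

The slider now fills the right (ON) end of its slot. I'll check numerically that the jars and bottle haven't moved, then hand in.

```bash
python3 - <<'E'
from h import *
import pickle
a=pickle.load(open("c0.pkl","rb"))["top"]["pixels"]; t=cam("top"); b=t["pixels"]
for n,(u,v) in dict(jar1=(284,266),jar2=(435,269),bottle=(437,150)).items():
    r=[]
    for im in(a,b):
        m=(im[v-14:v+15,u-14:u+15].min(2)>175).astype(np.uint8); M=cv2.moments(m); r.append((round(M["m10"]/max(M["m00"],1),1),round(M["m01"]/max(M["m00"],1),1),M["m00"]))
    print(n,r)
hh=cv2.cvtColor(np.asarray(b),cv2.COLOR_RGB2HSV); m=((hh[...,0]<20)&(hh[...,1]>150)&(hh[...,2]>120)).astype(np.uint8); m[:,:290]=0;m[:,385:]=0;m[:150]=0;m[215:]=0
x,y,w,h=cv2.boundingRect(m); print("rack",loc(plane(t,x,y+h/2,.179)),loc(plane(t,x+w,y+h/2,.179)))
E
```

```text
jar1 [(13.3, 13.5, 209.0), (13.4, 13.5, 215.0)]
jar2 [(14.2, 13.4, 156.0), (14.2, 13.4, 162.0)]
bottle [(19.8, 8.0, 41.0), (19.7, 8.0, 42.0)]
rack [-0.00515108  0.0801566 ] [-0.00239764 -0.08081922]
```

```bash
python3 -c "
from h import *
print(sign_off(),st())"
```

```text
the job is handed in; nothing more can be done
the job is handed in; nothing more can be done
```

The job is handed in at about 120 s on the clock: all eight pucks lie in one layer (front row about 2 mm higher than the rear), the tamper is back upright in its tray, the rack is centred on the bed, the knob is at 2.70, the switch was slid to ON last, and the bottle and jars have not moved.

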